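# Load the aperture blade and seat the filter cell on its bayonet mount

### The job

First pick up the flat aperture blade by its tab, push it into the slot of the filter mount until its shoulder bar meets the block, and let go of it. Then take the knurled filter cell that sits loosely on top of the mount, turn it until its hidden keyways drop over the pins, push it fully home against the spring, and finish while still holding it down there in the gripper. Leave the jar, the timer and the dish where they are.

Things in the scene. Friction and masses are not known exactly. Their poses are not given: they have to be found in the camera images.
- mount: Filter mount, bare aluminium, fixed. Block 70x70 mm, 40 mm high; a flat apron 64 mm wide, 10 mm high runs from it along its +y to 138 mm. Origin: centre of the block's underside, on the worktop; z up; yaw varies. On the vertical axis through the origin stands a spigot with three radial pins, 120 degrees apart, hidden under the filter cell; which way they point is not known.
- slot_mouth (a point): Middle of the slot's mouth on its floor, in the block's +y face (35 mm from the mount's origin, 10 mm above the worktop, flush with the apron). Slot: level, along the mount's y, 36 mm wide, 8 mm high, 52 mm deep (the blade's bar stops it at 48 mm). Two 8 mm high guides on the apron funnel into it over the last 25 mm.
- seat (a point): Centre of the seat on the mount's axis, 46 mm above the worktop: level of the cell's lower rim when home. A spring plate inside it holds a dropped cell 6 mm above the seat: about 3 N begins to move it, about 10 N (the cell's weight helps) brings the cell home; let go, it rises again. Beyond the seat nothing gives.
- filter_cell: Loose knurled collar of dark steel, 56 mm across, 40 mm high, 0.1 to 0.2 kg, glass in its top. Origin: centre of its lower rim, z up; x and y mark nothing. It starts standing on the pins, lower rim 62 mm above the worktop. Keyed to the pins it goes down freely 10 mm to the spring, then 6 mm more, pushed, to the seat. Grip it across its diameter in the upper 25 mm.
- cell_top (a point): Centre of the cell's top, 40 mm above its lower rim. In its bore, out of sight, are three keyways at 120 degrees. They lie over the pins after turning the cell 20 to 66 degrees clockwise seen from above (or 54 to 100 anticlockwise), with some 6 degrees of play either way, so pressing lightly every few degrees finds them. If it binds on the way down, turn it a little the way it is being twisted.
- blade: Loose aperture blade lying flat, 0.06 to 0.11 kg: bright steel strip 30 mm wide, 4 mm thick. An upright black grip tab stands on it, 10 mm thick (x), 28 mm long (y), its top 40 mm above the underside. Origin: on the underside below the tab's middle; z up. The nose points to -y, 118 mm away; the strip ends 12 mm away on +y. Fully in, its origin is 105 mm along the mount's +y.
- blade_shoulder (a point): Nose-side face of the dark cross bar on the blade, at the underside's height: 70 mm from the tab's middle, 48 mm from the nose's end. The bar is 28 mm wide, its top 17 mm above the underside; it meets the block above the slot's mouth when the blade is fully in.
- blade_tip (a point): Middle of the end of the blade's nose, on the underside. Fully in, it lies 13 mm past the mount's axis (y = -13 mm in the mount's frame), 10 mm above the worktop, with the blade's axes along the mount's.
- jar: Bystander: squat jar with screw lid, 56 mm across, 62 mm high, to be left alone. Origin: centre of its underside.
- timer: Bystander: flat white bench timer 62x66x18 mm, to be left alone. Origin: centre of its underside.
- dish: Bystander: clear covered dish, 61 mm across, 13 mm high, to be left alone. Origin: centre of its underside.

How it is judged:
By the outcome, as a careful person would: the job done as asked, in the order asked, and still so for the second after the job is handed in, while the arm keeps its last pose, push and grip.
It also fails if it takes over 45 s, if anything falls off the work surface, if the arm or the gripper's body presses on something with over 40 N, if the wrist force passes 120 N, or if a joint passes its speed limit or range.

### The arm

A 6-joint arm with a two-finger parallel gripper is mounted at the origin on a cart in front of the work surface, level with it; the furniture and walls round the work are solid. World frame = base frame: x ahead of the robot, y to its left, z up, the work surface at z = 0. Lengths are in mm, angles in rad, forces in N, time in s.
With the tool pointing down it reaches from about 325 to 900 mm from the base axis. Payload 3.5 kg.
Tool frame: the origin (TCP) lies between the finger pads; the fingertips stand arm.finger_overhang ahead of it and the grasp point (between the pads) is the TCP (arm.finger_overhang is the distance from the TCP to the fingertips, in mm); z points along the fingers, y is the direction in which the jaws open and shut (so a half turn about z gives the same grasp; the last joint's range is limited). The gripper opens to 85 mm and grips with 20 to 120 N. Pads are 22 mm wide; open, the fingers measure 114 mm over their backs; the gripper's body (76 mm by 85 mm) begins 54 mm behind the grasp point. The pads swing forward as they close: fully open they stand 13 mm farther back than shut.
Start: joints at [-1.437, 0.276, -0.026, 1.268, 0, 1.467], TCP at [146.608, -607.559, 250.313] pointing down, gripper open.
Joint ranges: [-3.12, 3.12], [-0.85, 1.88], [-1.08, 1.24], [-1.95, 2.15], [-1.57, 1.53], [-3.14, 3.14]. Speed limits (rad/s): [2.57, 2.57, 3.14, 3.14, 3.14, 3.14].

### API

Orientations are given as a 3x3 rotation matrix whose columns are the frame's x, y, z axes.
In Python, from rig import arm gives the robot as it stands.
- The arm moves only by the tool carry_out, never from a script. Its arguments are lists of equal length, an entry for each row: "linear": the shift along the world's x, y, z in units of 40 mm (1.0 is 40 mm), a list of three; "angular": the turn, a rotation vector about the world's x, y, z in units of 5 degrees (1.0 is 5 degrees), a list of three; "hand": the finger opening in mm, from 0 to 85.4. In form: {"linear": [[dx, dy, dz], ...], "angular": [[ax, ay, az], ...], "hand": [hand, ...]}. A call has exactly 10 rows; each row is the pose to reach, as a shift and turn from the pose commanded when the call began; what a row does not reach only later rows make up. A row lasts 1/12 s, in which the tool goes at most 41.7 mm and 7.16 degrees, less where a joint would pass 70% of its speed; a pose out of reach is approached as far as the arm can. A call with a gripper value outside its range is refused whole. The fingers move at their own pace and stop on an object; the grip force is fixed at half the most. Time passes only in rows, so rows that repeat a pose let the fingers close, or fill a call up. It gives the time, the measured TCP pose, the force and the opening at its end, in the units of the state.
- arm.state(): the state, without advancing time (a new reading comes with each control period).
- arm.snapshot(name): name is "scene" or "top"; returns a dict with "pixels" (400x640x3 uint8, red, green, blue), "fx", "fy", "cx", "cy" (pixels), "extrinsics" (4x4, takes a point from camera to world coordinates). Camera axes: x right, y down, z forward; pixel columns grow to the right and rows downward; lengths in mm; the calibration is good to about 2 mm. A picture is of the moment at which its call begins. There is no depth.
- arm.hand_in(): hands the job in, once; it reports no verdict.
The state is a dict: "time": time; "joints": joint angles; "dq": joint speeds; "joint_efforts": joint torques, N m; "tool_pos": TCP position; "eef_rot": TCP orientation; "wrist_force": force on the tool from outside, world axes, zero at the start; "moment": the same for the moment, N m; "opening": opening from 0.0 (shut) to 1.0 (fully open).
Only numpy, scipy, OpenCV 4.12 (cv2) and the standard library are available. Lean on these libraries where they do the work, as an engineer would, in place of code of your own. Each camera call takes 0.05 s, during which the arm holds its last target.

## Working session

There is one attempt and no reset: what is moved stays moved. The work goes in short steps, Python scripts to look and compute and a tool call to move; the robot and the scene stay as the last step left them, time stands still between calls to the robot, and variables do not carry over. Pictures are saved under pics/ and viewed, and the job is handed in when it is done.

Besides the shell and the picture viewer there is one more tool, called after "Call:" as name(argument=value, ...) on one line, values as JSON. carry_out: Moves the arm, as the interface text tells. Its arguments: {"type":"object","properties":{"linear":{"type":"array","items":{"type":"array","items":{"type":"number"}}},"angular":{"type":"array","items":{"type":"array","items":{"type":"number"}}},"hand":{"type":"array","items":{"type":"number"}}},"required":["linear","angular","hand"]}

```bash
ls; mkdir -p pics
python3 - <<'E'
from rig import arm
import cv2,numpy as np
for n in("scene","top"):
    s=arm.snapshot(n); cv2.imwrite(f"pics/{n}0.png",s["pixels"][:,:,::-1])
    print(n,s["fx"],s["fy"],s["cx"],s["cy"]);print(np.round(s["extrinsics"],4))
s=arm.state();print(s,arm.finger_overhang)
E
```

```text
pics
scene 514.5159308069096 514.5159308069096 323.3322699784571 197.4132915457462
[[-6.448000e-01 -5.365000e-01  5.444000e-01 -1.193819e+02]
 [-7.643000e-01  4.509000e-01 -4.609000e-01  5.542081e+02]
 [ 1.800000e-03 -7.133000e-01 -7.008000e-01  9.218391e+02]
 [ 0.000000e+00  0.000000e+00  0.000000e+00  1.000000e+00]]
top 443.23519893654594 443.23519893654594 319.6189443446306 195.47332917691804
[[-3.0100000e-02 -9.8010000e-01  1.9610000e-01  2.8182040e+02]
 [-9.9950000e-01  3.0800000e-02  6.0000000e-04  7.5949000e+00]
 [-6.6000000e-03 -1.9600000e-01 -9.8060000e-01  1.3093024e+03]
 [ 0.0000000e+00  0.0000000e+00  0.0000000e+00  1.0000000e+00]]
{'time': 0.1, 'joints': array([-1.43738645e+00,  2.77077767e-01, -2.77801067e-02,  1.26803752e+00,
        4.56845179e-05,  1.46742130e+00]), 'dq': array([ 0.00094591, -0.00205495,  0.0031929 ,  0.00109124, -0.00181265,
       -0.00061913]), 'joint_efforts': array([ 8.83680218e-05, -4.46708393e+01,  2.96128821e+01,  8.48416763e-03,
       -1.68657125e-04, -1.36065930e-05]), 'tool_pos': array([ 146.53589277, -606.8613846 ,  249.24144092]), 'eef_rot': array([[ 9.72097233e-01,  2.34578165e-01, -2.33927647e-04],
       [ 2.34578135e-01, -9.72095029e-01,  2.08649088e-03],
       [ 2.62045300e-04, -2.08314632e-03, -9.99997796e-01]]), 'wrist_force': array([ 0.21933341,  0.02508168, -0.13067234]), 'moment': array([-0.01054553, -0.03375081, -0.02119137]), 'opening': 1.0010980719983507} 19.0
```

View pics/scene0.png

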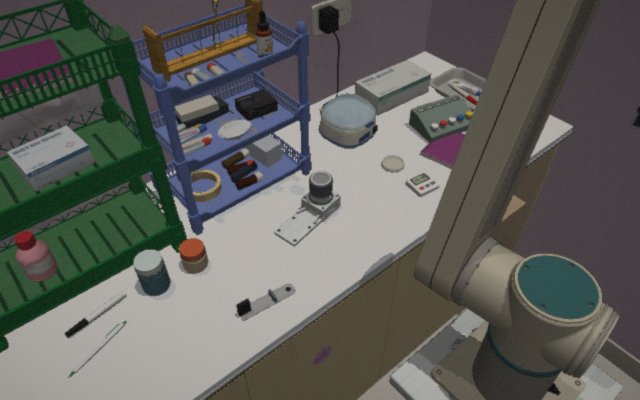

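View pics/top0.png

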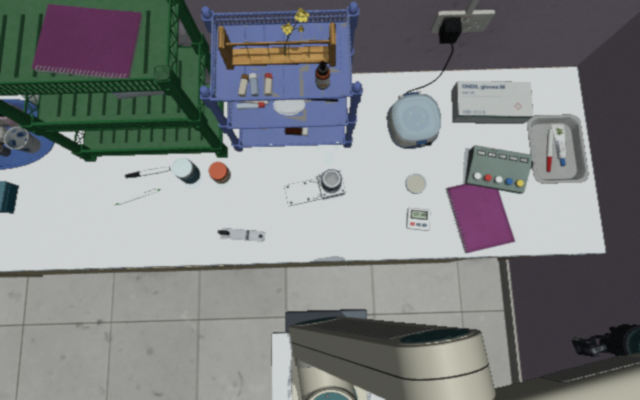

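The mount is at about (320,195) in the scene view and (331,183) in top. The blade is at (266,302) and (242,235), with its tab at the left end. I'll zoom in on both.

Run:
```python
import cv2,numpy as np
s=cv2.imread("pics/scene0.png");t=cv2.imread("pics/top0.png")
def z(im,x0,y0,w,h,f,n):
    c=cv2.resize(im[y0:y0+h,x0:x0+w],None,fx=f,fy=f,interpolation=cv2.INTER_CUBIC);cv2.imwrite(n,c)
z(s,225,165,130,160-0,5,"pics/a.png") if 0 else None
z(s,225,275,80,50,10,"pics/s_blade.png")
z(s,268,165,80,60,10,"pics/s_mount.png")
z(t,210,220,64,30,12,"pics/t_blade.png")
z(t,280,160,75,50,10,"pics/t_mount.png")
```

```text
(no output)
```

View pics/s_blade.png

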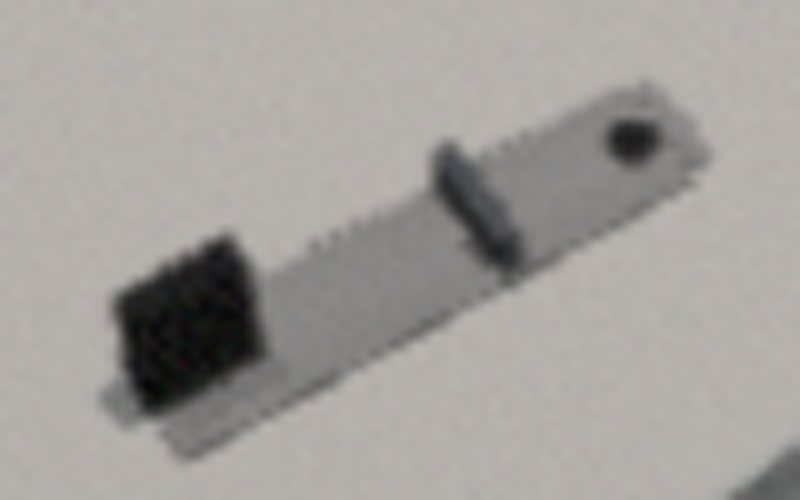

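View pics/s_mount.png

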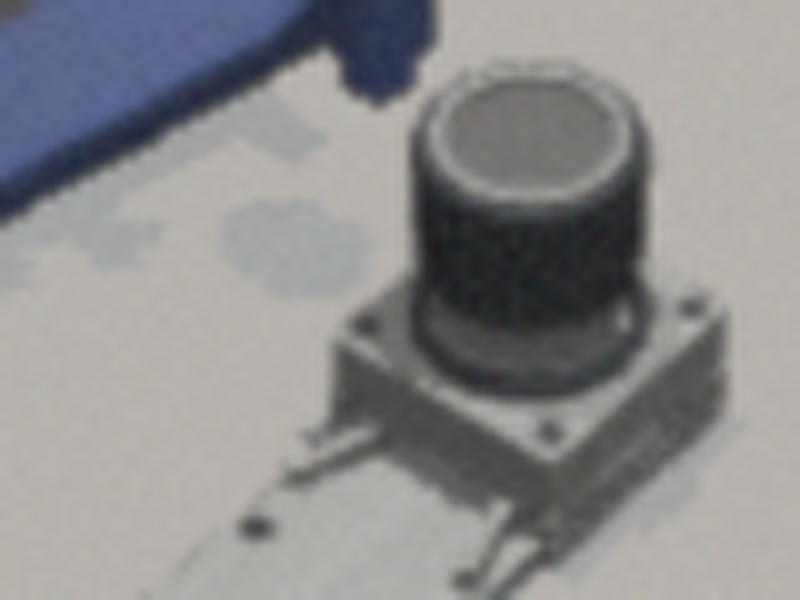

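View pics/t_blade.png

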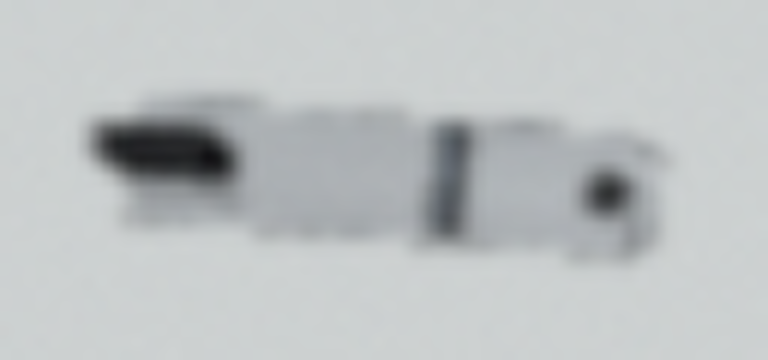

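View pics/t_mount.png

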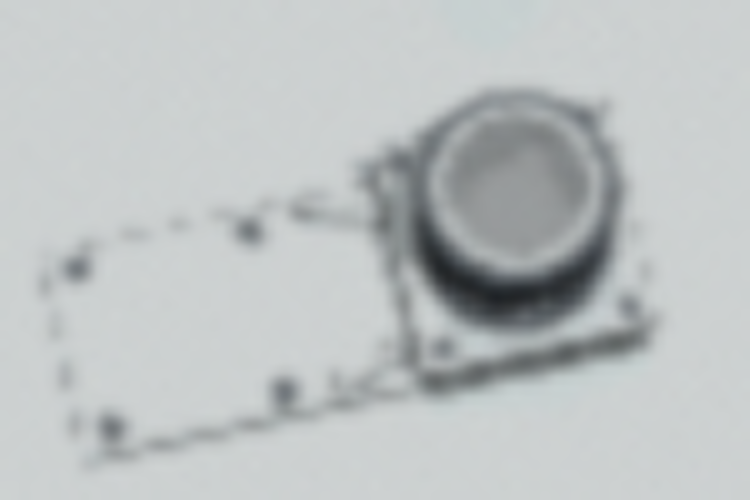

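```bash
cat > h.py <<'E'
import numpy as np
C={"scene":(514.5159,323.3323,197.4133,np.array([[-6.448000e-01,-5.365000e-01,5.444000e-01,-1.193819e+02],[-7.643000e-01,4.509000e-01,-4.609000e-01,5.542081e+02],[1.8e-03,-7.133000e-01,-7.008000e-01,9.218391e+02]])),
"top":(443.2352,319.6189,195.4733,np.array([[-3.01e-02,-9.801e-01,1.961e-01,2.818204e+02],[-9.995e-01,3.08e-02,6e-4,7.5949],[-6.6e-03,-1.96e-01,-9.806e-01,1.3093024e+03]]))}
def ray(c,p,z):
    f,cx,cy,E=C[c];d=E[:,:3]@[(p[0]-cx)/f,(p[1]-cy)/f,1];o=E[:,3];return (o+d*(z-o[2])/d[2])[:2]
def zp(Z,x0,y0,f): return ((Z[0]+.5)/f-.5+x0,(Z[1]+.5)/f-.5+y0)
def proj(c,P):
    f,cx,cy,E=C[c];q=E[:,:3].T@(np.array(P)-E[:,3]);return np.array([q[0]/q[2]*f+cx,q[1]/q[2]*f+cy])
E
python3 - <<'E'
from h import *
def S(n,v,Z,z,x0,y0,f): print(n,np.round(ray(v,zp(Z,x0,y0,f),z),1))
sb=(225,275,10);sm=(268,165,10);tb=(210,220,12);tm=(280,160,10)
def g(n,v,Z,z,o): S(n,v,Z,z,*o)
print("blade scene")
for n,Z,z in[("bartopL",(447,148),17),("bartopR",(512,250),17),("noseU",(650,85),4),("noseR",(708,155),4),("hole",(633,140),4),("tabTop mid?",(175,265),40),("botedgeA",(185,460),0),("botedgeB",(690,185),0)]: g(n,"scene",Z,z,sb)
print("blade top")
for n,Z,z in[("barU",(455,125),17),("barD",(443,235),17),("hole",(607,192),4),("tabtopL",(97,135),40),("noseU",(650,140),4),("noseD",(640,258),4),("edgeD1",(125,225),0),("edgeD2",(630,262),0),("barfootNose",(465,190),17)]: g(n,"top",Z,z,tb)
print("mount scene")
for n,Z,z in[("celltop",(535,138),102),("c1",(335,345),40),("c2",(550,460),40),("c3",(725,318),40),("scr1",(365,325),40),("scr2",(550,430),40),("scr3",(692,307),40),("apr1",(255,527),10),("apr2",(463,578),10)]: g(n,"scene",Z,z,sm)
print("mount top")
for n,Z,z in[("celltop",(520,185),102),("c1",(420,378),40),("c2",(648,330),40),("scr2",(443,347),40),("scr3",(628,305),40),("scr1",(398,158),40),("ap1",(75,268),10),("ap2",(110,428),10),("ap3",(248,232),10),("ap4",(284,391),10)]: g(n,"top",Z,z,tm)
E
```

```text
blade scene
bartopL [444.5 226.6]
bartopR [414.9 231.3]
noseU [437.7 178.3]
noseR [415. 180.]
hole [428.5 189.9]
tabTop mid? [442.4 293.9]
botedgeA [426.9 307.1]
botedgeB [413.7 186.1]
blade top
barU [443.9 222.9]
barD [417.1 225.8]
hole [427.8 187.6]
tabtopL [441.2 305. ]
noseU [440.3 176.9]
noseD [411.3 179.6]
edgeD1 [423.7 307.1]
edgeD2 [410.8 182.5]
barfootNose [427.9 220.4]
mount scene
celltop [570.1 -22.3]
c1 [596.2  19.5]
c2 [532.7   4.5]
c3 [542.1 -59.5]
scr1 [597.    9.5]
scr2 [540.4  -2. ]
scr3 [550.2 -55.9]
apr1 [583.7  55.3]
apr2 [538.1  27.3]
mount top
celltop [571.9 -26.5]
c1 [529.9   2.9]
c2 [542.1 -64.1]
scr2 [538.9  -4.1]
scr3 [549.7 -58.6]
scr1 [596.1   7.3]
ap1 [572.7 105.3]
ap2 [523.5  95.6]
ap3 [582.1  53.1]
ap4 [533.1  43.5]
```

Call:
carry_out(linear=[[0.5,0.9,0],[1,1.8,0],[1.5,2.7,0],[2,3.6,0],[2.5,4.5,0],[3,5.4,0],[3.5,6.3,0],[4,7.2,0],[4.5,8.1,0],[5,9,0]], angular=[[0,0,0.7],[0,0,1.4],[0,0,2.1],[0,0,2.8],[0,0,3.5],[0,0,4.2],[0,0,4.9],[0,0,5.6],[0,0,6.3],[0,0,7]], hand=[60,60,60,60,60,60,60,60,60,60])

```text
time: 0.93
tool_pos: [346.8, -245.5, 250.1]
eef_rot: [[0.66, 0.751, -0.0], [0.751, -0.66, 0.0], [0.0, -0.0, -1.0]]
wrist_force: [0.4, 0.3, -0.0]
opening: 0.703
```

Call:
carry_out(linear=[[0.23,0.98,0],[0.46,1.96,0],[0.69,2.94,0],[0.92,3.92,0],[1.15,4.9,0],[1.38,5.88,0],[1.61,6.86,0],[1.84,7.84,0],[2.07,8.82,0],[2.3,9.8,0]], angular=[[0,0,0.7],[0,0,1.4],[0,0,2.1],[0,0,2.8],[0,0,3.5],[0,0,4.2],[0,0,4.9],[0,0,5.6],[0,0,6.3],[0,0,7]], hand=[60,60,60,60,60,60,60,60,60,60])

```text
time: 1.77
tool_pos: [438.2, 146.6, 250.1]
eef_rot: [[0.109, 0.994, -0.0], [0.994, -0.109, -0.0], [-0.0, -0.0, -1.0]]
wrist_force: [0.7, -0.6, 0.3]
opening: 0.702
```

Call:
carry_out(linear=[[0,0.6,-0.4],[0,1.2,-0.8],[0,1.8,-1.2],[0,2.4,-1.6],[0,3.0,-2.2],[0,3.4,-2.8],[0,3.65,-3.2],[0,3.75,-3.5],[0,3.75,-3.75],[0,3.75,-3.75]], angular=[[0,0,0],[0,0,0],[0,0,0],[0,0,0],[0,0,0],[0,0,0],[0,0,0],[0,0,0],[0,0,0],[0,0,0]], hand=[50,50,50,50,50,50,50,50,50,50])

```text
time: 2.6
tool_pos: [437.0, 293.3, 98.1]
eef_rot: [[0.112, 0.994, -0.004], [0.994, -0.112, -0.002], [-0.003, -0.004, -1.0]]
wrist_force: [0.2, -0.8, -0.1]
opening: 0.586
```

```bash
cat > snap.py <<'E'
import sys,cv2
from rig import arm
# name cam x0 y0 w h f
n,c=sys.argv[1:3];x,y,w,h,f=map(int,sys.argv[3:8])
s=arm.snapshot(c)["pixels"][:,:,::-1]
cv2.imwrite(f"pics/{n}.png",cv2.resize(s[y:y+h,x:x+w],None,fx=f,fy=f,interpolation=cv2.INTER_CUBIC))
st=arm.state();print(st["time"],st["tool_pos"].round(1),st["joints"].round(2),st["wrist_force"].round(1))
E
python3 snap.py g1 scene 195 235 130 90 6
```

```text
2.65 [437.7 293.5  99.4] [ 0.47  0.24 -0.42  0.91 -0.    2.15] [-0.5 -1.2  1. ]
```

View pics/g1.png

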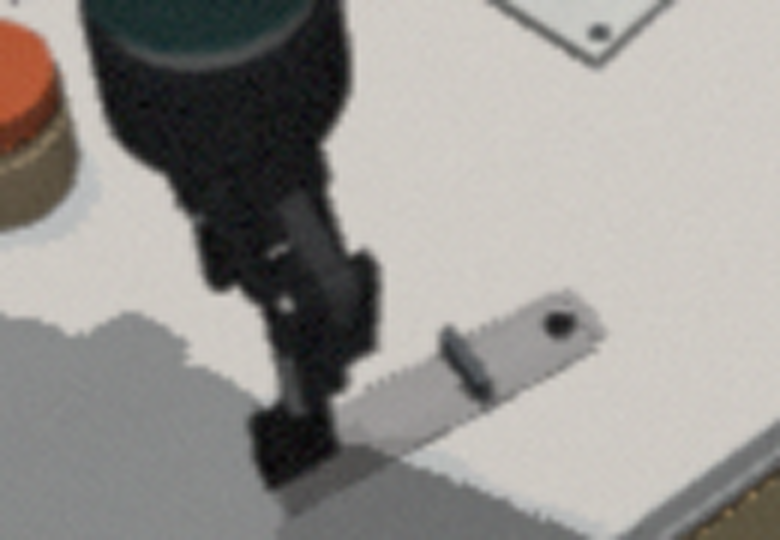

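The open gripper is above the tab (scene, around (240,310)). I'll descend and close.

Call:
carry_out(linear=[[0,0,-0.5],[0,0,-1.0],[0,0,-1.4],[0,0,-1.7],[0,0,-1.83],[0,0,-1.83],[0,0,-1.83],[0,0,-1.83],[0,0,-1.83],[0,0,-1.83]], angular=[[0,0,0],[0,0,0],[0,0,0],[0,0,0],[0,0,0],[0,0,0],[0,0,0],[0,0,0],[0,0,0],[0,0,0]], hand=[50,50,50,50,50,40,20,0,0,0])

```text
time: 3.48
tool_pos: [439.9, 295.0, 28.6]
eef_rot: [[0.112, 0.994, 0.003], [0.994, -0.112, 0.001], [0.001, 0.002, -1.0]]
wrist_force: [-1.2, -0.9, 4.9]
opening: 0.11
```

```bash
python3 snap.py g2 scene 195 235 130 90 6
```

```text
3.5333 [439.9 295.   28.6] [ 0.47  0.33 -0.48  0.76 -0.    2.15] [-0.7 -0.4  6.1]
```

View pics/g2.png

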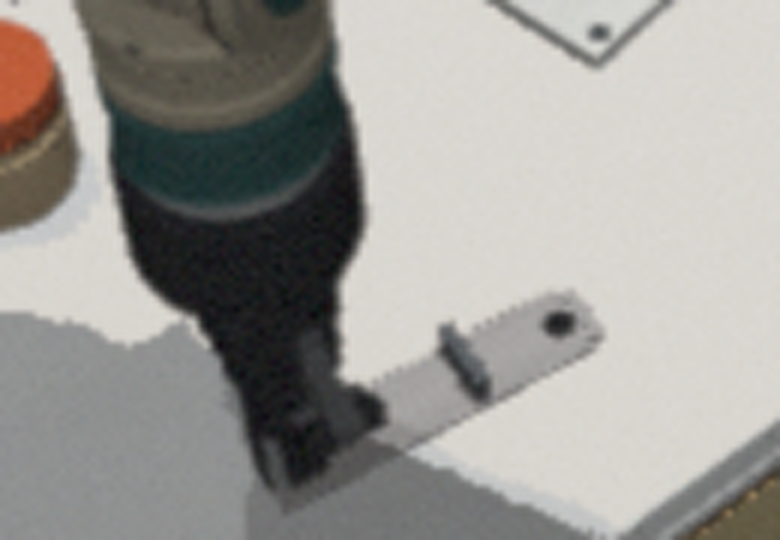

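Call:
carry_out(linear=[[0,0,0.3],[0,0,0.9],[0,0,1.5],[0.4,-0.5,1.5],[0.8,-1.1,1.5],[1.2,-1.7,1.5],[1.7,-2.4,1.5],[2.2,-3.1,1.5],[2.5,-3.45,1.5],[2.5,-3.45,1.5]], angular=[[0,0,0],[0,0,0],[0,0,0],[0,0,0.5],[0,0,1.1],[0,0,1.8],[0,0,2.4],[0,0,3.0],[0,0,3.37],[0,0,3.37]], hand=[0,0,0,0,0,0,0,0,0,0])

```text
time: 4.37
tool_pos: [541.8, 153.7, 87.6]
eef_rot: [[-0.177, 0.984, 0.003], [0.984, 0.177, -0.001], [-0.001, 0.003, -1.0]]
wrist_force: [0.6, 0.1, -1.0]
opening: 0.105
```

```bash
python3 snap.py g3 scene 240 160 110 90 7;python3 snap.py g3t top 240 150 120 80 6
python3 - <<'E'
from h import *
M=np.array([572,-24.4]);y=np.array([-.181,.984]);x=np.array([.984,.181])
print(ray("top",(219,172),62))
E
```

```text
4.4167 [539.9 155.1  87.3] [ 0.16  0.3  -0.36  0.9   0.    1.56] [-0.9 -0.1 -1.8]
4.4667 [538.6 156.   87. ] [ 0.17  0.3  -0.36  0.9   0.    1.56] [-0.5  0.6 -0.6]
[609.94373947 298.41382189]
```

View pics/g3.png

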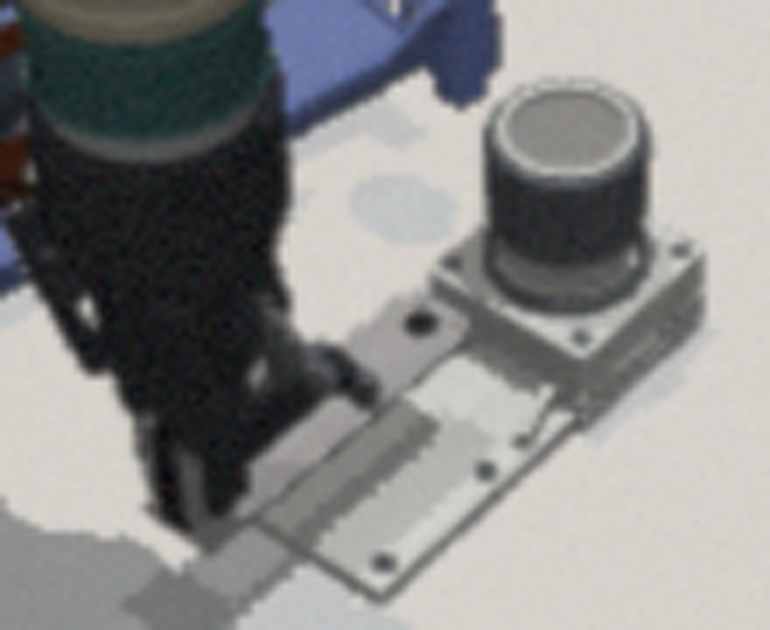

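View pics/g3t.png

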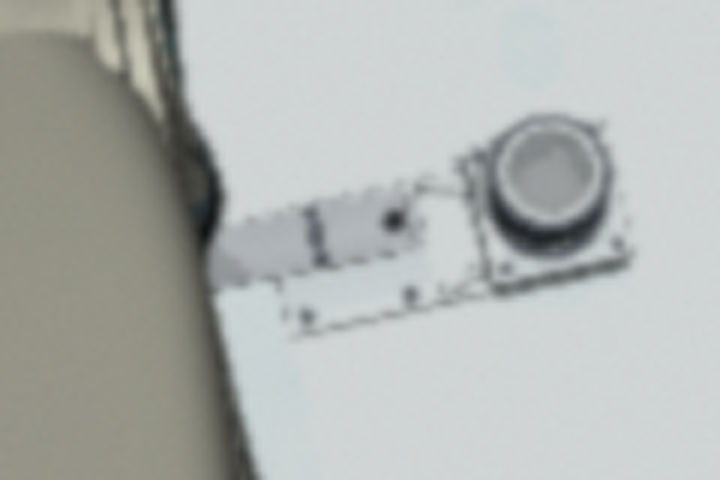

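Call:
carry_out(linear=[[0,0,-0.4],[0,0,-0.7],[0,0,-0.95],[0,0,-1.1],[0,0,-1.15],[0,0,-1.15],[0,0,-1.15],[0,0,-1.15],[0,0,-1.15],[0,0,-1.15]], angular=[[0,0,0],[0,0,0],[0,0,0],[0,0,0],[0,0,0],[0,0,0],[0,0,0],[0,0,0],[0,0,0],[0,0,0]], hand=[0,0,0,0,0,0,0,0,0,0])

```text
time: 5.3
tool_pos: [539.1, 156.5, 41.7]
eef_rot: [[-0.181, 0.984, 0.001], [0.984, 0.181, 0.0], [-0.0, 0.001, -1.0]]
wrist_force: [-0.5, 0.6, -0.4]
opening: 0.105
```

```bash
python3 snap.py g4 scene 255 175 95 75 8;python3 snap.py g4t top 270 155 90 60 8
```

```text
5.35 [539.  156.5  41.6] [ 0.17  0.36 -0.4   0.81  0.    1.56] [-0.4  0.3 -0.8]
5.4 [538.9 156.4  41.5] [ 0.17  0.36 -0.4   0.81 -0.    1.56] [-0.3 -0.3 -0.8]
```

View pics/g4.png

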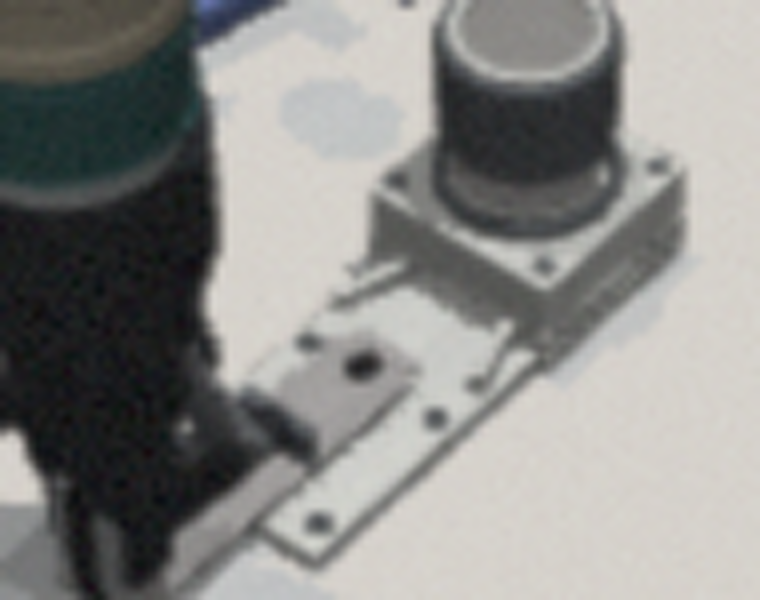

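View pics/g4t.png

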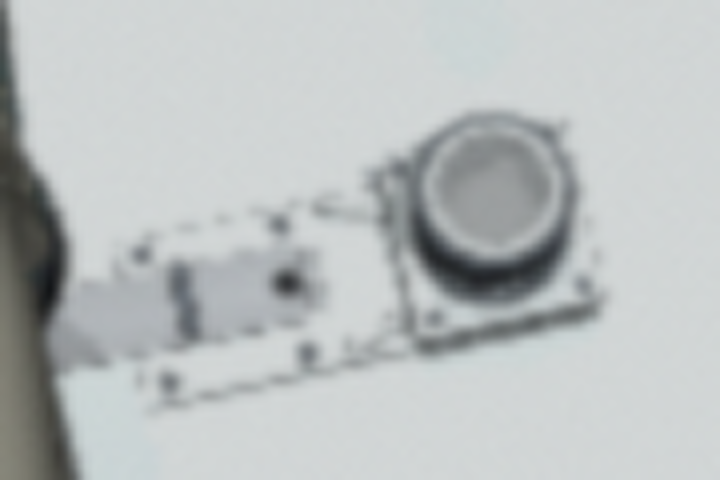

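Call:
carry_out(linear=[[-0.03,0,0],[-0.02,-0.1,-0.01],[0.01,-0.25,-0.02],[0.04,-0.45,-0.02],[0.08,-0.65,-0.02],[0.12,-0.85,-0.02],[0.16,-1.05,-0.02],[0.2,-1.25,-0.02],[0.24,-1.48,-0.02],[0.24,-1.48,-0.02]], angular=[[0,0,0],[0,0,0],[0,0,0],[0,0,0],[0,0,0],[0,0,0],[0,0,0],[0,0,0],[0,0,0],[0,0,0]], hand=[0,0,0,0,0,0,0,0,0,0])

```text
time: 6.23
tool_pos: [548.8, 95.4, 40.4]
eef_rot: [[-0.179, 0.984, 0.0], [0.984, 0.179, -0.001], [-0.001, 0.0, -1.0]]
wrist_force: [0.2, 0.2, -0.4]
opening: 0.107
```

```bash
python3 snap.py g5 scene 255 175 95 75 8
```

```text
6.2833 [548.5  96.2  40.4] [ 0.06  0.35 -0.41  0.8   0.    1.45] [-0.3 -0.1 -1.2]
```

View pics/g5.png

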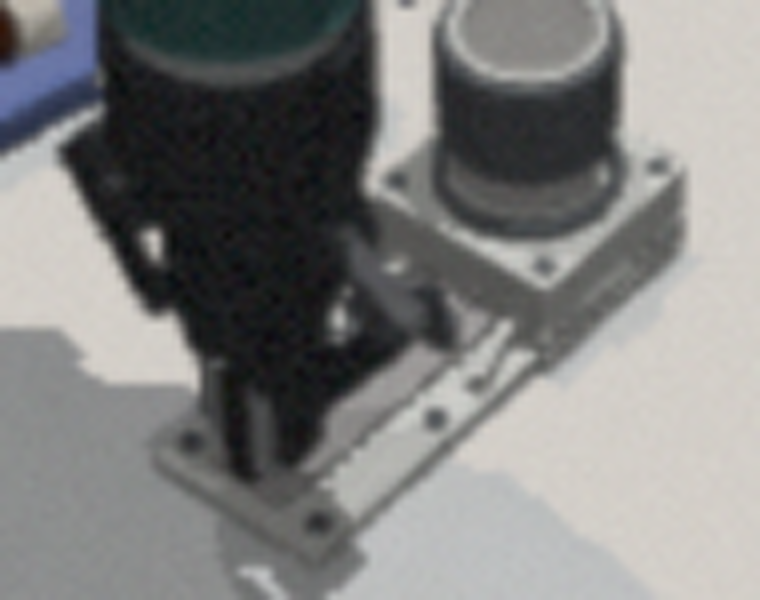

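The nose is in the slot with no contact force. I'll push on to the shoulder.

Call:
carry_out(linear=[[0.01,-0.08,0],[0.03,-0.16,0],[0.04,-0.24,0],[0.06,-0.32,0],[0.07,-0.4,0],[0.08,-0.46,0],[0.09,-0.5,0],[0.1,-0.53,0],[0.1,-0.53,0],[0.1,-0.53,0]], angular=[[0,0,0],[0,0,0],[0,0,0],[0,0,0],[0,0,0],[0,0,0],[0,0,0],[0,0,0],[0,0,0],[0,0,0]], hand=[0,0,0,0,0,0,0,0,0,0])

```text
time: 7.12
tool_pos: [551.1, 80.0, 40.8]
eef_rot: [[-0.183, 0.983, -0.002], [0.983, 0.183, 0.01], [0.01, -0.0, -1.0]]
wrist_force: [-3.4, 10.9, 4.8]
opening: 0.106
```

```bash
python3 snap.py g6 scene 255 175 95 75 8;python3 snap.py g6t top 270 155 90 60 8
```

```text
7.1667 [551.1  80.   40.8] [ 0.02  0.35 -0.41  0.81  0.01  1.41] [-3.5 11.6  5.7]
7.2167 [551.1  80.   40.8] [ 0.02  0.35 -0.41  0.81  0.01  1.41] [-3.5 11.1  4.7]
```

View pics/g6.png

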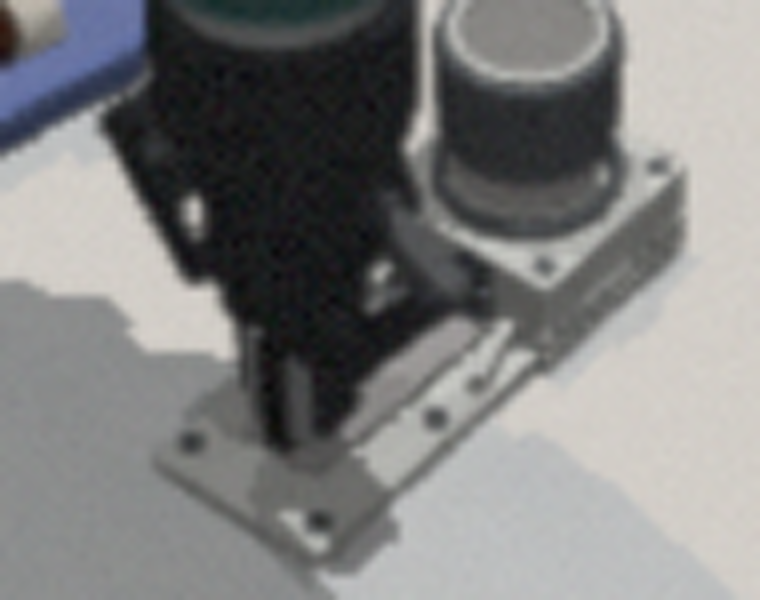

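View pics/g6t.png

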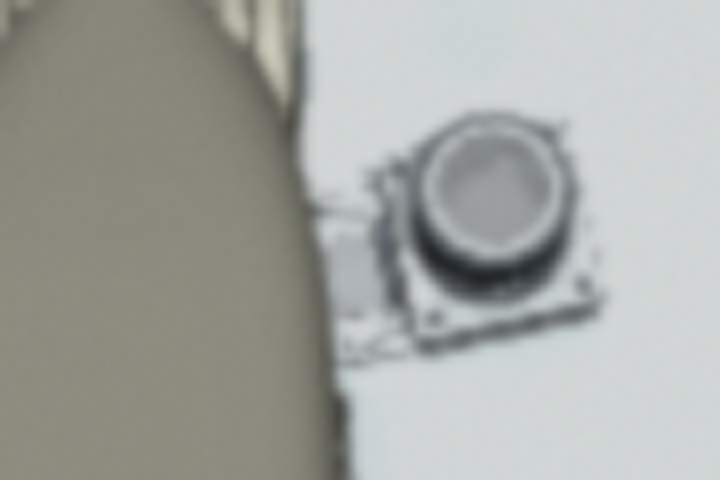

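The bar bears on the block with about 12 N and the TCP is 106 mm along the mount's y. I'll lower a touch, release and rise.

Call:
carry_out(linear=[[0,0,-0.02],[0,0,-0.03],[0,0,-0.03],[0,0,-0.03],[0,0,-0.03],[0,0,0.1],[0,0,0.5],[0,0,1.2],[0,0,2.0],[0,0,3.0]], angular=[[0,0,0],[0,0,0],[0,0,0],[0,0,0],[0,0,0],[0,0,0],[0,0,0],[0,0,0],[0,0,0],[0,0,0]], hand=[0,25,40,45,45,45,45,60,80,85])

```text
time: 8.05
tool_pos: [550.3, 75.7, 159.9]
eef_rot: [[-0.18, 0.984, -0.005], [0.984, 0.18, -0.0], [0.001, -0.005, -1.0]]
wrist_force: [1.5, 0.6, 1.0]
opening: 0.929
```

```bash
python3 snap.py g7 scene 255 165 95 75 8
```

```text
8.1 [556.6  75.9 169.9] [ 0.02  0.21 -0.28  1.06 -0.    1.41] [2.3 0.4 5.7]
```

View pics/g7.png

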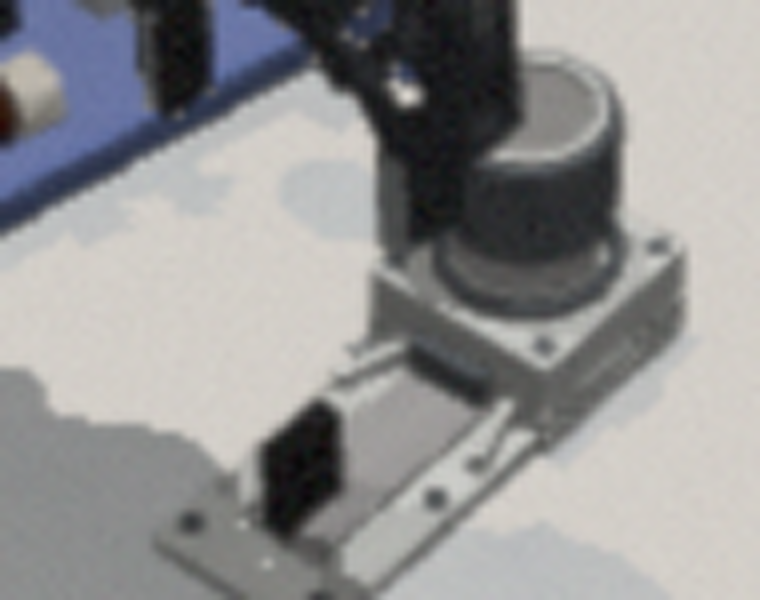

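The bar is flush on the block and the blade is released with its tab upright. Next is the cell, and first I'll check the shelf clearance.

```bash
python3 - <<'E'
from h import *
print(ray("scene",(306,175),0),ray("scene",(196,219),0), ray("top",(349,147),150),ray("top",(349,147),0))
E
python3 snap.py g8 scene 240 60 130 160 4
```

```text
[691.9448672  -71.73357389] [739.7890646  235.44351398] [645.8120339  -75.79232849] [692.90824027 -86.58164824]
8.15 [557.7  75.9 168. ] [ 0.02  0.22 -0.29  1.06 -0.    1.41] [ 0.8 -0.7 -0. ]
```

View pics/g8.png

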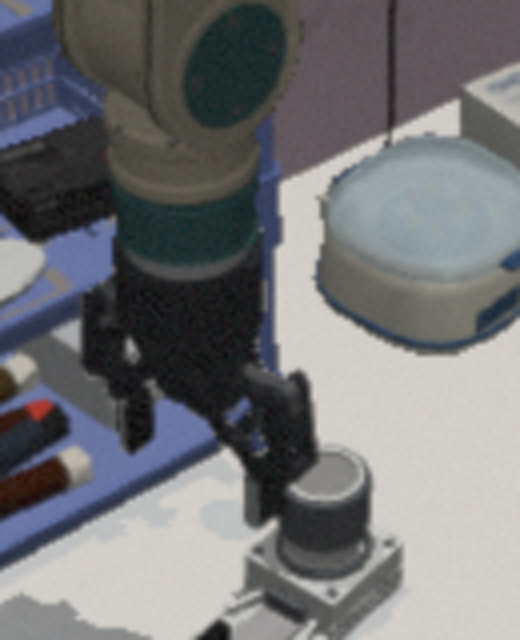

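Call:
carry_out(linear=[[0,0,0],[0.05,-0.3,0],[0.12,-0.7,0],[0.22,-1.2,0],[0.32,-1.7,0],[0.42,-2.2,0],[0.47,-2.51,0],[0.47,-2.51,0],[0.47,-2.51,0],[0.47,-2.51,0]], angular=[[0,0,0],[0,0,0],[0,0,0],[0,0,0],[0,0,0],[0,0,0],[0,0,0],[0,0,0],[0,0,0],[0,0,0]], hand=[85,85,85,85,85,85,85,85,85,85])

```text
time: 8.98
tool_pos: [570.2, -24.1, 159.4]
eef_rot: [[-0.181, 0.984, -0.002], [0.984, 0.181, 0.001], [0.001, -0.002, -1.0]]
wrist_force: [-0.1, 0.2, -0.1]
opening: 0.991
```

```bash
python3 snap.py g9 scene 270 120 100 90 7;python3 snap.py g9t top 270 130 110 80 7
```

```text
9.0333 [570.3 -23.8 159.7] [-0.16  0.25 -0.27  1.06  0.    1.23] [-0.6  1.3  1.3]
9.0833 [570.5 -23.6 159.9] [-0.15  0.25 -0.27  1.06  0.    1.23] [ 0.3 -0.5 -0.6]
```

View pics/g9.png

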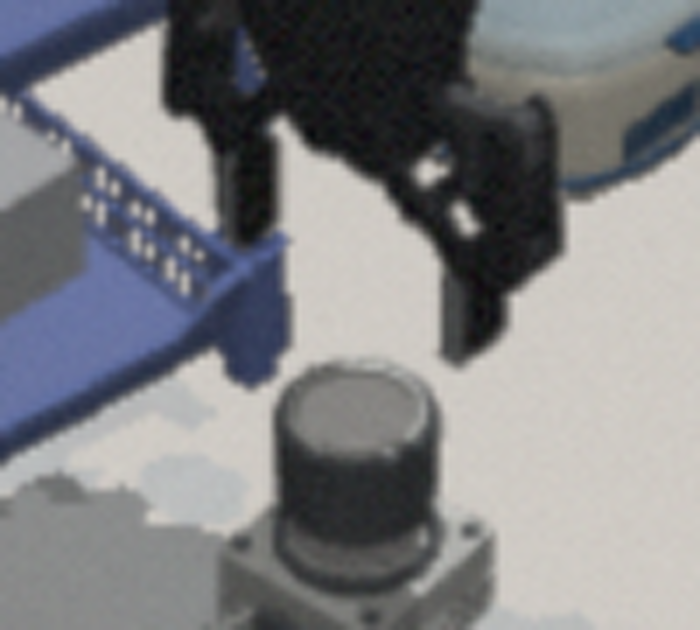

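View pics/g9t.png

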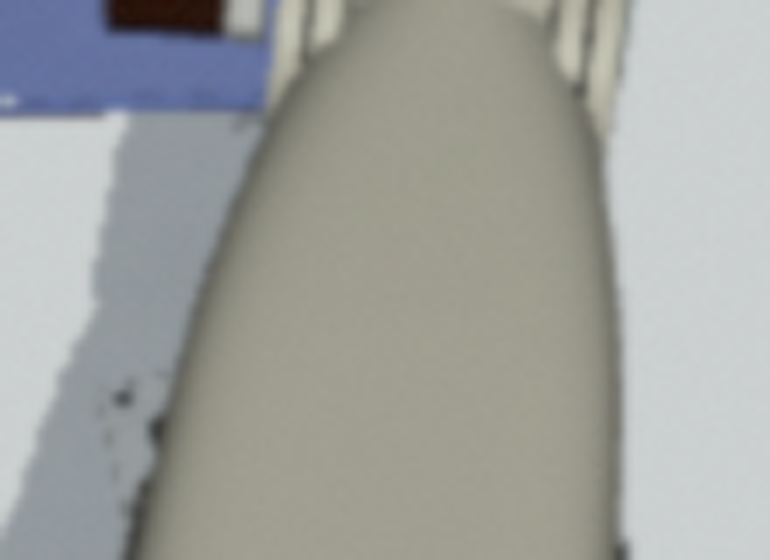

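Run:
```python
from h import *
for z in(138,145,150,155):print(z,proj("scene",(570.5,-23.6,z)))
print(proj("scene",(571,-24.4,102)), "seen",zp((357,408),270,120,7))
```

```text
138 [321.33330862 166.5116756 ]
145 [321.33050716 164.21829449]
150 [321.32849189 162.56851807]
155 [321.32646464 160.9089377 ]
[321.4705963  177.75834092] seen (320.57142857142856, 177.85714285714286)
```

Call:
carry_out(linear=[[0,0,-0.4],[0,0,-0.8],[0,0,-1.2],[0,0,-1.6],[0,0,-1.8],[0,0,-1.9],[0,0,-1.9],[0,0,-1.9],[0,0,-1.9],[0,0,-1.9]], angular=[[0,0,0],[0,0,0],[0,0,0],[0,0,0],[0,0,0],[0,0,0],[0,0,0],[0,0,0],[0,0,0],[0,0,0]], hand=[85,85,85,85,85,85,75,65,50,40])

```text
time: 9.92
tool_pos: [572.6, -24.5, 85.8]
eef_rot: [[-0.181, 0.983, 0.003], [0.983, 0.181, -0.0], [-0.001, 0.003, -1.0]]
wrist_force: [0.8, 0.3, 0.4]
opening: 0.635
```

```bash
python3 snap.py h1 scene 270 120 100 90 7
```

```text
9.9667 [572.6 -24.5  85.8] [-0.16  0.32 -0.34  0.91  0.    1.23] [ 1.5 -0.   2.3]
```

View pics/h1.png

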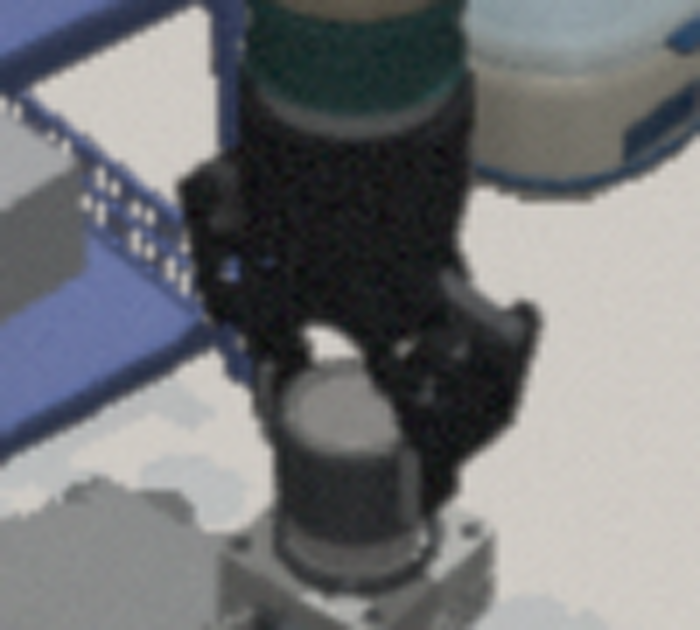

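Gripped at about 54 mm opening with near-zero wrist force. Next I'll turn clockwise and press lightly.

Call:
carry_out(linear=[[0.02,0,0],[0.03,0,0],[0.03,0,0],[0.03,0,0],[0.03,0,-0.03],[0.03,0,-0.06],[0.03,0,-0.08],[0.03,0,-0.1],[0.03,0,-0.1],[0.03,0,-0.1]], angular=[[0,0,-0.6],[0,0,-1.4],[0,0,-2.2],[0,0,-3.0],[0,0,-3.6],[0,0,-4],[0,0,-4.3],[0,0,-4.6],[0,0,-4.9],[0,0,-5.2]], hand=[40,40,40,40,40,40,40,40,40,40])

```text
time: 10.8
tool_pos: [572.2, -24.3, 80.7]
eef_rot: [[0.27, 0.963, 0.0], [0.963, -0.27, 0.0], [0.0, 0.0, -1.0]]
wrist_force: [0.2, -1.2, -1.6]
opening: 0.635
```

```bash
cat > st.py <<'E'
from rig import arm
s=arm.state();print(s["time"],s["tool_pos"].round(2),s["wrist_force"].round(1),s["moment"].round(2),s["joints"].round(2),s["opening"])
E
python3 st.py
```

```text
10.8 [572.18 -24.34  80.7 ] [ 0.2 -1.2 -1.6] [ 0.06 -0.05  0.01] [-0.16  0.33 -0.34  0.9   0.    1.69] 0.6351246876618178
```

```bash
python3 snap.py h2 scene 290 140 70 70 8; python3 st.py
```

```text
10.85 [572.2 -24.4  80.6] [-0.16  0.33 -0.34  0.9   0.    1.69] [ 0.2  0.4 -0.9]
10.85 [572.16 -24.39  80.58] [ 0.2  0.4 -0.9] [ 0.06 -0.04  0.03] [-0.16  0.33 -0.34  0.9   0.    1.69] 0.6363969564709318
```

View pics/h2.png

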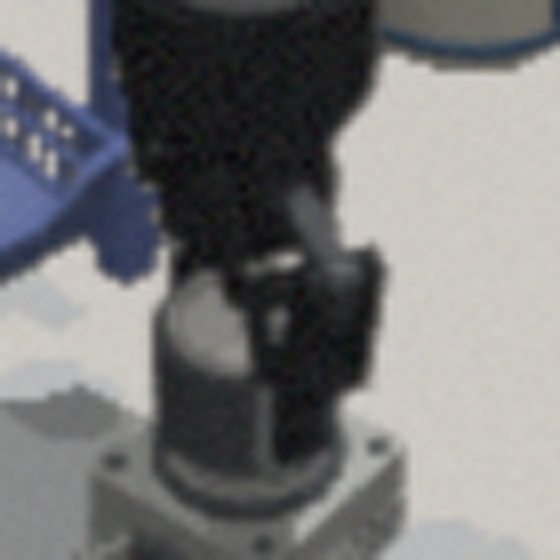

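The cell has dropped about 5 mm with the tool (its top edge moved down about 2–3 px) and shows no force, so it is keyed. I'll keep going down.

Call:
carry_out(linear=[[0,0,-0.03],[0,0,-0.06],[0,0,-0.09],[0,0,-0.12],[0,0,-0.15],[0,0,-0.18],[0,0,-0.2],[0,0,-0.2],[0,0,-0.2],[0,0,-0.2]], angular=[[0,0,0],[0,0,0],[0,0,0],[0,0,0],[0,0,0],[0,0,0],[0,0,0],[0,0,0],[0,0,0],[0,0,0]], hand=[40,40,40,40,40,40,40,40,40,40])

```text
time: 11.68
tool_pos: [572.2, -24.4, 72.8]
eef_rot: [[0.269, 0.963, 0.0], [0.963, -0.269, -0.0], [-0.0, 0.0, -1.0]]
wrist_force: [-1.6, -0.6, 5.0]
opening: 0.634
```

```bash
python3 st.py
```

```text
11.6833 [572.24 -24.37  72.76] [-1.6 -0.6  5. ] [0.09 0.47 0.01] [-0.16  0.34 -0.35  0.88 -0.    1.69] 0.6338146490723703
```

Call:
carry_out(linear=[[0,0,-0.02],[0,0,-0.04],[0,0,-0.06],[0,0,-0.08],[0,0,-0.1],[0,0,-0.12],[0,0,-0.13],[0,0,-0.13],[0,0,-0.13],[0,0,-0.13]], angular=[[0,0,0],[0,0,0],[0,0,0],[0,0,0],[0,0,0],[0,0,0],[0,0,0],[0,0,0],[0,0,0],[0,0,0]], hand=[40,40,40,40,40,40,40,40,40,40])

```text
time: 12.52
tool_pos: [572.2, -24.4, 69.9]
eef_rot: [[0.268, 0.963, 0.0], [0.963, -0.268, -0.0], [-0.0, 0.0, -1.0]]
wrist_force: [-7.9, 1.8, 19.0]
opening: 0.633
```

```bash
python3 st.py
```

```text
12.5167 [572.25 -24.36  69.9 ] [-7.9  1.8 19. ] [ 0.25  1.68 -0.02] [-0.16  0.34 -0.35  0.88 -0.    1.69] 0.6334645001299535
```

The TCP has gone down 15.9 mm in all (16 expected) and now meets a hard stop at 19 N. I'll check both views.

```bash
python3 snap.py i1 scene 255 150 95 75 8; python3 snap.py i2 scene 0 0 640 400 1; python3 st.py
```

```text
12.5667 [572.2 -24.4  69.9] [-0.16  0.34 -0.35  0.88 -0.    1.69] [-8.4  1.5 18.9]
12.6167 [572.3 -24.4  69.9] [-0.16  0.34 -0.35  0.88 -0.    1.69] [-7.2  0.8 19.5]
12.6167 [572.25 -24.36  69.91] [-7.2  0.8 19.5] [0.23 1.62 0.  ] [-0.16  0.34 -0.35  0.88 -0.    1.69] 0.6368656515135669
```

View pics/i1.png

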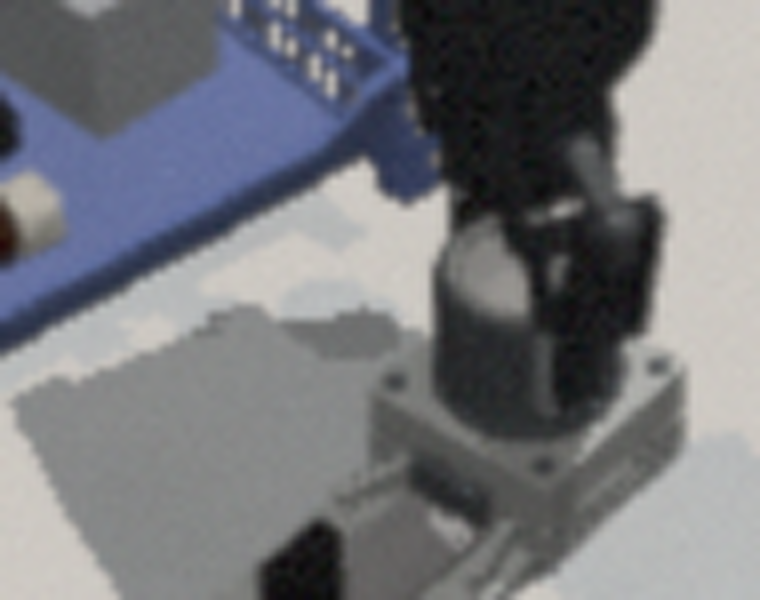

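View pics/i2.png

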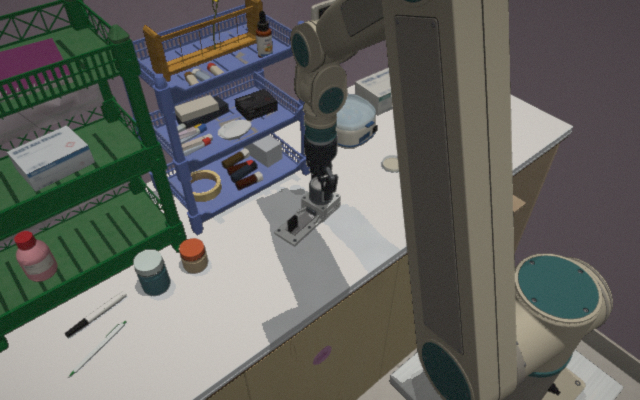

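The spigot ring is covered, so the cell is down on the seat (scene, about (321,200)). The bar is still against the block (about (311,211)), the same as after release. Jar and dish are unmoved. I'm handing in.

```bash
python3 -c "
from rig import arm
print(arm.hand_in())"; python3 st.py
```

```text
the job is handed in; nothing more can be done
None
the job is handed in; nothing more can be done
```

The blade is fully in the slot and released. The filter cell is keyed and was held down on its seat in the gripper when I handed in, at about 12.6 s.

- **Blade:** I gripped it by the tab and pushed it in until the bar met the block, at about 12 N. The TCP was then about 106 mm along the mount's y, where 105 mm was expected, which is within camera error. After I let go, the pictures showed the bar still on the block, and it looked the same just before hand-in.
- **Cell:** It dropped over the pins during about 26° of clockwise turn. I pushed it through the spring to a hard stop. The TCP moved down 15.9 mm in all, where 16 mm was expected. The final push was steady at 19 N down, with a side force of about 8 N that I left in place.
- **Bystanders:** The jar and dish looked unmoved in the last picture. The timer was hidden behind the arm there, so I could not check it, but the gripper never went down near it.

No check failed. The state could not be read after hand-in, so the last reading is from just before it.

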